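# Draw the last bolt on a machine guard

## Task

The clear cover of this low machine guard is held by two barrel bolts; one has already been drawn, the other is still shot into its keeper on the cover. Lift the handle of the shot bolt up out of its notch, slide that bolt all the way back out of the keeper and let go of it. Leave the other bolt drawn, and do not knock the puck lying on the cover.

Things in the scene. Friction and masses are not known exactly. Their poses are not given: they have to be found in the camera images.
- bolt_grip (a point): Grip point on the handle of the shot bolt: a rod square to the bolt, 76 mm long from the bolt's axis, outer 42 mm a black sleeve 14 mm thick. The point is on its centre line 55 mm from the axis and moves with it. x: level, along the bolt towards the keeper; y: outward along the handle. Starts 0 to 6 degrees above level, 50 mm over the deck; 50 mm free along the bolt each side, 70 mm beyond the tip.
- bolt (a joint): Travel of the shot bolt in m along -x of bolt_grip: 0 shot (starts 0 to 0.002), 0.05 drawn, at its stop; 3 N friction. The handle swings up about the bolt's axis (1.5 N) and stays where left, stop at 103 degrees. It sits in an 18 mm wide notch of a wall 21 to 27 mm from the axis, top 12 mm above the axis; clears it at about 40 degrees, then the bolt slides. Strap tops 16 mm above the axis.
- other_bolt (a joint): Travel in m of the second, alike bolt, parallel to the first and 170 mm beside it (either side), already drawn: 0.044 to 0.05, handle raised 45 to 70 degrees. To stay drawn. Both steel bolts, 16 mm thick, lie on the deck strip of the guard (a box 300 x 360 mm, 75 mm high) on the robot's side, axes 125 mm above the table; the clear cover and the keepers are beyond.
- puck: Loose black plastic workpiece puck, 44 mm in diameter, 25 mm high, lying on the clear cover, 130 mm or more beyond the bolt handles. Origin at the centre of its underside. To be left where it is.

How it is judged (in metres and radians):
On the way:
1. the handle is lifted more than 33 degrees above level while the bolt is still shot (drawn less than 15 mm) (angle between bolt_grip's own y axis and vertical below 0.995 rad and value of joint bolt below 0.015 m), for 0.05 s.
At the end, for the whole second after the job is handed in: The bolt is drawn more than 37 mm of its 50 mm travel and at rest, the other bolt is still drawn more than 30 mm, and the puck lies within 20 mm of where it was (value of joint bolt above 0.037 m and velocity of joint bolt between -0.01 and 0.01 m/s and value of joint other_bolt above 0.03 m and distance of puck from where it was at the start of the episode below 0.02 m); the robot touches nothing.
It fails at once if the other bolt is pushed shut (drawn less than 30 mm) (value of joint other_bolt below 0.03 m).
It fails at once if the puck is shifted more than 20 mm (distance of puck from where it was at the start of the episode above 0.02 m).
It also fails if it takes over 32 s, if anything falls off the work surface, if the arm or the gripper's body presses on something with over 40 N, if the wrist force passes 120 N, or if a joint passes its speed limit or range.

## Robot

A 6-joint arm with a two-finger parallel gripper is mounted at the origin on the work surface. World frame = base frame: x ahead of the robot, y to its left, z up, the work surface at z = 0. Lengths are in m, angles in degrees, forces in N, time in s.
With the tool pointing down it reaches from about 0.375 to 0.9 m from the base axis. Payload 3.1 kg.
Tool frame: the origin (TCP) lies at the very end of the fingers, on their centre line; the grasp point (between the pads) lies behind it (bot.grip_depth is the z of the grasp point in the tool frame, in m); z points along the fingers, y is the direction in which the jaws open and shut (so a half turn about z gives the same grasp; the last joint's range is limited). The gripper opens to 87 mm and grips with 3 to 60 N. Pads are 19 mm wide; open, the fingers measure 117 mm over their backs; the gripper's body (75 mm by 190 mm) begins 51 mm behind the grasp point.
Start: joints at [-73.596, 30.224, 82.088, -0, 67.689, -10.227], TCP at [0.28, -0.559, 0.223] pointing down, gripper open.
Joint ranges: [-176.69, 176.69], [-43.24, 126.21], [12.49, 139.97], [-82, 262], [0, 151.66], [-163.58, 163.58]. Speed limits (degrees/s): [159.86, 159.86, 180, 180, 180, 180].

## Interface

Orientations are given as a 3x3 rotation matrix whose columns are the frame's x, y, z axes.
In Python, from rig import bot, vision gives the robot as it stands. The module is installed in compiled form; this text tells all that it offers.
- The arm moves only by the shell command python3 -m jog 'ROWS'. ROWS is JSON, a list of rows, each a list of 3 entries, a list of its own where there are three numbers: the shift along the tool's x, y, z in mm, then the turn, a rotation vector about the tool's x, y, z in degrees, then the closure, from 0 (fully open) to 1 (shut). In form: [[[dx, dy, dz], [wx, wy, wz], fingers], ...]. A call has 1 to 12 rows; each row is the pose to reach, as a shift and turn from the pose commanded when the call began, along the tool's axes at that moment; what a row does not reach only later rows make up. A row lasts 1/12 s, in which the tool goes at most 41.7 mm and 7.16 degrees, less where a joint would pass 70% of its speed; a pose out of reach is approached as far as the arm can. A call with a gripper value outside its range is refused whole. The fingers move at their own pace and stop on an object; the grip force is fixed at half the most. Time passes only in rows, so rows that repeat a pose let the fingers close. It gives the time, the measured TCP pose, the force and the opening at its end, in the units of the state.
- bot.read_state(): the state, without advancing time (a new reading comes with each control period).
- vision.capture(name): name is "scene" or "top"; returns the picture (384x512x3 uint8, red, green, blue); there is no depth.
- vision.camera_info(name): a dict with "intrinsics" (3x3 intrinsics, pixels), "dist" ([k1, k2, p1, p2, k3] as OpenCV has them; the pictures are not rectified), "camera_from_world" (4x4, takes a point from world to camera coordinates). Camera axes: x right, y up, looking along -z (the intrinsics and any distortion apply to the point x, -y, -z); pixel columns grow to the right and rows downward; lengths in m; the calibration is good to about 2 mm. A picture is of the moment at which its call begins. camera_info takes no time and is no camera call.
- bot.hand_in(): hands the job in, once; it reports no verdict.
The state is a dict: "time_s": time; "joint_positions": joint angles; "qvel": joint speeds; "tau": joint torques, N m; "position": TCP position; "tcp_rot": TCP orientation; "force": force on the tool from outside, world axes, zero at the start; "moment": the same for the moment, N m; "opening": opening from 0.0 (shut) to 1.0 (fully open).
Only numpy, scipy, OpenCV 4.12 (cv2) and the standard library are available. Lean on these libraries where they do the work, as an engineer would, in place of code of your own. Each camera call takes 0.05 s, during which the arm holds its last target. There are 200 camera calls.

## Working session

There is one attempt and no reset: what is moved stays moved. The work goes in short steps, Python scripts to look and compute and a shell command to move; the robot and the scene stay as the last step left them, time stands still between calls to the robot, and variables do not carry over. Pictures are saved under pics/ and viewed, about 8 in all and at most 12, crops included, and the job is handed in when it is done.

```bash
mkdir -p pics
cat > h.py <<'E'
import cv2,numpy as np
from rig import bot,vision
def snap(n,f,crop=None,s=1):
    im=vision.capture(n)[:,:,::-1].copy()
    if crop: x0,y0,x1,y1=crop; im=im[y0:y1,x0:x1]
    cv2.imwrite('pics/'+f,cv2.resize(im,None,fx=s,fy=s,interpolation=cv2.INTER_CUBIC))
def ray(n,uv):
    c=vision.camera_info(n);K=np.array(c['intrinsics'],float);T=np.array(c['camera_from_world'],float)
    p=cv2.undistortPoints(np.array([[uv]],float),K,np.array(c['dist'],float)).ravel()
    R=T[:3,:3];o=-R.T@T[:3,3];d=R.T@np.array([p[0],-p[1],-1.]);return o,d/np.linalg.norm(d)
def tri(a,b):
    o1,d1=ray('scene',a);o2,d2=ray('top',b)
    s=np.linalg.lstsq(np.c_[d1,-d2],o2-o1,rcond=None)[0]
    p,q=o1+s[0]*d1,o2+s[1]*d2;return (p+q)/2,np.linalg.norm(p-q)
def atz(n,uv,z):
    o,d=ray(n,uv);return o+d*(z-o[2])/d[2]
def proj(n,P):
    c=vision.camera_info(n);T=np.array(c['camera_from_world'],float);q=T[:3,:3]@np.array(P)+T[:3,3]
    return cv2.projectPoints(np.array([[q[0],-q[1],-q[2]]]),np.zeros(3),np.zeros(3),np.array(c['intrinsics'],float),np.array(c['dist'],float))[0].ravel()
E
python3 - <<'E'
from h import *
a=vision.capture('scene');b=vision.capture('top')
cv2.imwrite('pics/a.png',a[:,:,::-1]);cv2.imwrite('pics/b.png',b[:,:,::-1])
print(bot.read_state(),bot.grip_depth)
for n in('scene','top'):print(ray(n,(256,192)))
E
```

```text
{'time_s': 0.1, 'joint_positions': array([-7.35970595e+01,  3.02707810e+01,  8.21499200e+01, -1.63907406e-03,
        6.76894220e+01, -1.02292586e+01]), 'qvel': array([-0.06304687, -0.24844378, -0.2334702 , -0.08393563, -0.04843459,
        0.08732919]), 'tau': array([-3.75747650e-04, -4.40985668e+01, -1.77150983e+01,  6.35054684e-02,
        5.33600163e-02, -4.21311336e-05]), 'position': array([ 0.27997213, -0.55803967,  0.22169528]), 'tcp_rot': array([[ 8.93897674e-01,  4.48270705e-01, -5.68145974e-04],
       [ 4.48270954e-01, -8.93895844e-01,  1.83630859e-03],
       [ 3.15300021e-04, -1.89615532e-03, -9.99998153e-01]]), 'force': array([ 0.02688093, -0.22548815,  0.5702784 ]), 'moment': array([-0.00715284,  0.00443937,  0.02153986]), 'opening': 1.0036953073151382} -0.0187
(array([ 1.20362355, -0.13159741,  0.77694243]), array([-0.60352802,  0.212173  , -0.76859388]))
(array([0.59972087, 0.04577054, 0.84730024]), array([ 0.13501083, -0.02446544, -0.99054203]))
```

View pics/a.png

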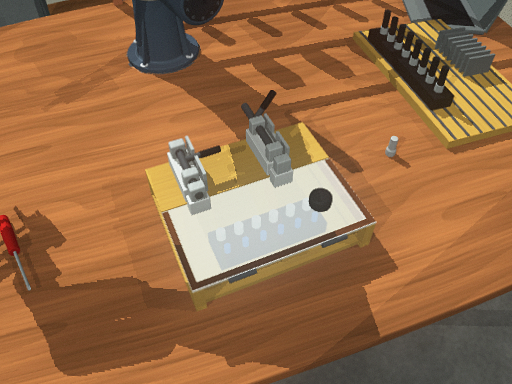

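View pics/b.png

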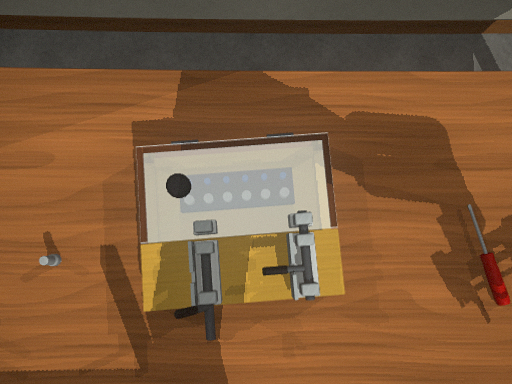

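The shot bolt is at top (303,265), with its handle's black sleeve at about (263–288, 270). In the scene view the same handle is at about (200–220, 152). The drawn bolt is at top (207,275) and the puck at (178,186). I'll crop both views for accuracy.

Run:
```python
import cv2,numpy as np
a=cv2.imread('pics/a.png')[120:220,150:300];b=cv2.imread('pics/b.png')[200:350,170:330]
f=lambda i,s:cv2.resize(i,None,fx=s,fy=s,interpolation=cv2.INTER_CUBIC)
cv2.imwrite('pics/c.png',f(a,5));cv2.imwrite('pics/d.png',f(b,4))
```

```text
(no output)
```

View pics/c.png

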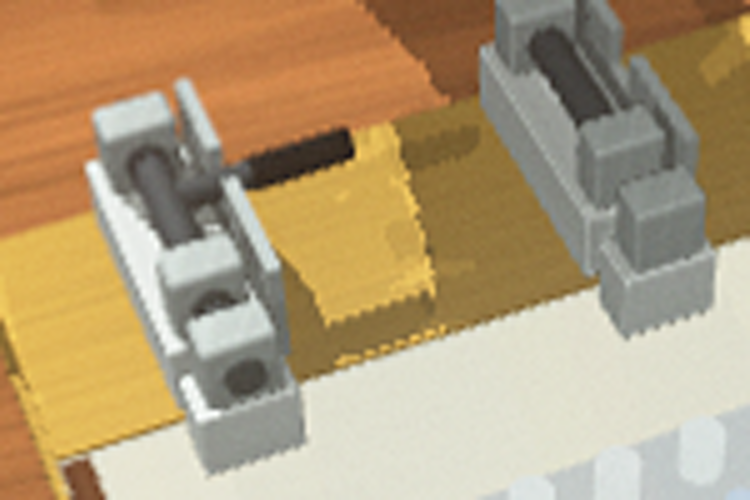

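View pics/d.png

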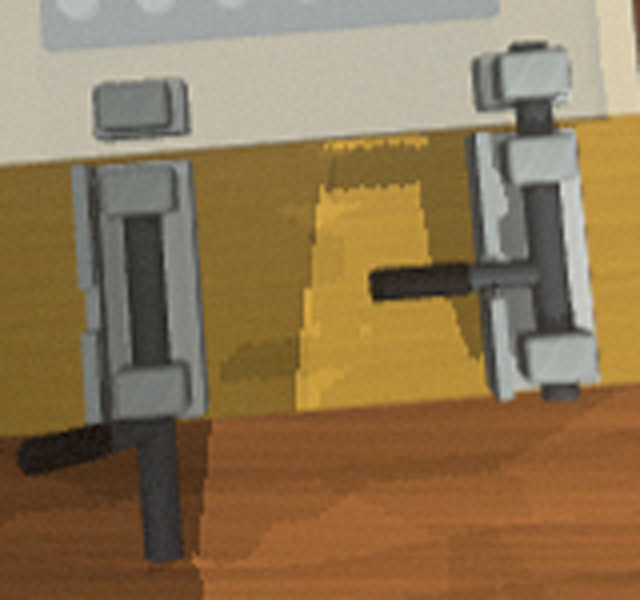

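Run:
```python
from h import *
tip,e1=tri((219.6,148.8),(263.5,271));inn,e2=tri((199,154.4),(287.5,270))
print('tip',tip,e1,'inner',inn,e2,np.linalg.norm(tip-inn))
f=atz('top',(303.75,228.75),.125);r=atz('top',(310,297.5),.125)
print('axis',f,r); 
u=(f-r)/np.linalg.norm(f-r);n=np.array([-u[1],u[0],0])
print('u',u,'yaw',np.degrees(np.arctan2(u[1],u[0])),'off',(tip-r)@n,(inn-r)@n,'elev',np.degrees(np.arcsin((tip-inn)[2]/.042)))
g=inn+(tip-inn)*.5; 
for nm in('tip','inner'):print(nm,atz('top',(263.5,271) if nm=='tip' else (287.5,270),.127),atz('scene',(219.6,148.8) if nm=='tip' else (199,154.4),.127))
s=bot.read_state();R=s['tcp_rot'];p=s['position']
print('grip',g,'d tool mm',R.T@(g-p)*1000,'R y',np.degrees(np.arctan2(R[1,1],R[0,1])))
```

```text
tip [0.56365515 0.01633197 0.12359546] 0.0019011650635875562 inner [ 0.56507935 -0.02500215  0.123077  ] 0.000704594756256221 0.041361897101922174
axis [ 0.63471025 -0.05385645  0.125     ] [ 0.51966687 -0.0623929   0.125     ]
u [0.99725834 0.07399863 0.        ] yaw 4.243688363421945 off 0.07525396540735059 0.033927781628169444 elev 0.7072897111811535
tip [0.56355878 0.01556107 0.127     ] [0.56730348 0.01645622 0.127     ]
inner [ 0.56517067 -0.02495777  0.127     ] [ 0.56904145 -0.0253127   0.127     ]
grip [ 0.56436725 -0.00433509  0.12333623] d tool mm [ 502.39880046 -367.28172231   99.21407017] R y -63.36716015725448
```

```bash
python3 -m jog '[[[42,-31,0],[0,0,-6],0.45],[[84,-62,0],[0,0,-12],0.45],[[126,-92,0],[0,0,-18],0.45],[[167,-122,0],[0,0,-24],0.45],[[209,-153,0],[0,0,-30],0.45],[[251,-183,0],[0,0,-36],0.45],[[293,-214,0],[0,0,-42],0.45],[[335,-245,0],[0,0,-48],0.45],[[377,-275,0],[0,0,-54],0.45],[[419,-306,0],[0,0,-60],0.45],[[460,-337,0],[0,0,-67],0.45],[[502,-367,0],[0,0,-67],0.45]]'
cat >> h.py <<'E'
def delta(P,yaw=3.5):
    s=bot.read_state();R=s['tcp_rot'];p=s['position']
    print('t',s['time_s'],'p',p,'F',s['force'],'open',s['opening'],'\nd tool',R.T@(np.array(P)-p)*1000,'yaw',np.degrees(np.arctan2(R[1,1],R[0,1])),'z',R[:,2])
E
python3 -c "
from h import *
delta([.5645,-.0043,.105])"
```

```text
time_s: 1.1
position: [0.5089, -0.1118, 0.2223]
tcp_rot: [[-0.067, 0.998, -0.001], [0.998, 0.067, 0.0], [0.0, -0.001, -1.0]]
force: [0.3, -0.1, -0.3]
opening: 0.545
t 1.1 p [ 0.50894088 -0.11184688  0.22233715] F [ 0.3437927  -0.14938115 -0.26039753] open 0.5447734801070894 
d tool [103.52289055  62.77016331 117.32037561] yaw 3.8693589027717845 z [-6.99414706e-04  2.05671867e-04 -9.99999734e-01]
```

```bash
python3 -m jog '[[[30,20,0],[0,0,0],0.45],[[60,40,0],[0,0,0],0.45],[[103,63,0],[0,0,0],0.45],[[103,63,0],[0,0,0],0.45],[[103,63,20],[0,0,0],0.45],[[103,63,40],[0,0,0],0.45],[[103,63,50],[0,0,0],0.45],[[103,63,50],[0,0,0],0.45]]'
python3 -c "
from h import *
delta([.5645,-.0043,.105])
a=vision.capture('scene')[100:250,120:320,::-1];b=vision.capture('top')[190:340,200:400,::-1]
cv2.imwrite('pics/e.png',np.vstack([cv2.resize(i,(400,300),interpolation=cv2.INTER_CUBIC) for i in(a,b)]))"
```

```text
time_s: 1.77
position: [0.5627, -0.007, 0.1699]
tcp_rot: [[-0.063, 0.998, -0.006], [0.998, 0.063, 0.001], [0.002, -0.006, -1.0]]
force: [0.1, 0.6, 0.2]
opening: 0.549
t 1.7667 p [ 0.56274664 -0.0070056   0.16990879] F [0.07926123 0.5800078  0.19030368] open 0.5485356851930977 
d tool [ 2.48469932  2.33016399 64.89947751] yaw 3.6230430966213176 z [-0.00639621  0.00121144 -0.99997881]
```

View pics/e.png

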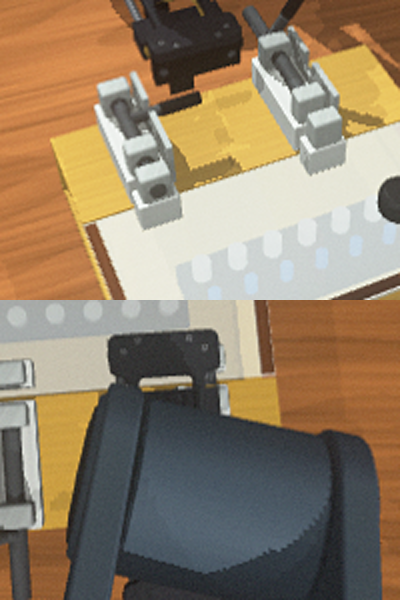

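The gripper is hovering over the sleeve: in the scene half of the picture the fingers are at (190,85), above the handle at (180,102). Everything nearby is clear, so I'll descend and close.

```bash
python3 -m jog '[[[2,1,15],[0,0,0],0.45],[[2,1,30],[0,0,0],0.45],[[2,1,45],[0,0,0],0.45],[[2,1,58],[0,0,0],0.45],[[2,1,64],[0,0,0],0.45],[[2,1,64],[0,0,0],0.45],[[2,1,64],[0,0,0],0.45]]'
python3 -c "
from h import *
delta([.5645,-.0043,.105])"
```

```text
time_s: 2.45
position: [0.5666, -0.0055, 0.1093]
tcp_rot: [[-0.063, 0.998, 0.001], [0.998, 0.063, -0.0], [-0.0, 0.001, -1.0]]
force: [-0.4, -0.4, 1.1]
opening: 0.553
t 2.45 p [ 0.56655918 -0.00552871  0.10930898] F [-0.36664895 -0.42607042  1.07875821] open 0.5529674923686655 
d tool [ 1.35700134 -1.98306531  4.30618399] yaw 3.6030191153123172 z [ 1.21697189e-03 -2.29397825e-04 -9.99999233e-01]
```

```bash
python3 -m jog '[[[1,-2,2],[0,0,0],0.5],[[1,-2,2],[0,0,0],0.6],[[1,-2,2],[0,0,0],0.7],[[1,-2,2],[0,0,0],0.8],[[1,-2,2],[0,0,0],0.9],[[1,-2,2],[0,0,0],1],[[1,-2,2],[0,0,0],1],[[1,-2,2],[0,0,0],1]]'
python3 -c "
from h import *
delta([.5645,-.0043,.105])"
```

```text
time_s: 3.12
position: [0.5649, -0.0042, 0.1068]
tcp_rot: [[-0.064, 0.998, 0.002], [0.998, 0.064, -0.0], [-0.0, 0.002, -1.0]]
force: [1.7, 1.0, -0.4]
opening: 0.151
t 3.1167 p [ 0.56486376 -0.00421729  0.10680317] F [ 1.7206367   1.02143766 -0.42967078] open 0.15097825979770477 
d tool [-0.05891792 -0.37204197  1.80241861] yaw 3.648241464301945 z [ 2.09695678e-03 -1.30570919e-04 -9.99997793e-01]
```

Sleeve gripped, opening about 13 mm. Now I'll lift on the 55 mm arc without tilting, since the sleeve can pivot in the pads.

```bash
python3 -m jog '[[[0,0,-5],[0,0,0],1],[[-1,0,-9],[0,0,0],1],[[-2,0,-14],[0,0,0],1],[[-3,0,-19],[0,0,0],1],[[-5,0,-23],[0,0,0],1],[[-7,0,-27],[0,0,0],1],[[-7,0,-27],[0,0,0],1]]'
python3 -c "
from h import *
delta([.5645,-.0043,.105])"
```

```text
time_s: 3.7
position: [0.5644, -0.0117, 0.1343]
tcp_rot: [[-0.063, 0.998, 0.0], [0.998, 0.063, -0.0], [-0.0, 0.0, -1.0]]
force: [2.3, -0.8, -5.2]
opening: 0.152
t 3.7 p [ 0.56435753 -0.01166435  0.13433539] F [ 2.34491378 -0.77702158 -5.21321797] open 0.15180676959059403 
d tool [ 7.34654504  0.59411957 29.33418265] yaw 3.606770705458467 z [ 3.98228249e-04 -1.71119746e-04 -9.99999906e-01]
```

```bash
python3 -m jog '[[[-3,0,-4],[0,0,0],1],[[-6,0,-8],[0,0,0],1],[[-9,0,-12],[0,0,0],1],[[-12,0,-15],[0,0,0],1],[[-16,0,-18],[0,0,0],1],[[-16,0,-18],[0,0,0],1],[[-16,0,-18],[0,0,0],1]]'
python3 -c "
from h import *
delta([.5645,-.0043,.105])
snap('scene','f.png',(120,80,320,230),3)"
```

```text
time_s: 4.28
position: [0.565, -0.0271, 0.152]
tcp_rot: [[-0.063, 0.998, -0.0], [0.998, 0.063, 0.0], [0.001, -0.0, -1.0]]
force: [0.4, 3.0, -2.7]
opening: 0.148
t 4.2833 p [ 0.56499308 -0.02707056  0.15201611] F [ 0.43697774  2.97560216 -2.70148548] open 0.14817809846910507 
d tool [22.73258344  0.96244916 47.02722248] yaw 3.6086035688874465 z [-4.85425174e-04  4.77905047e-04 -9.99999768e-01]
```

View pics/f.png

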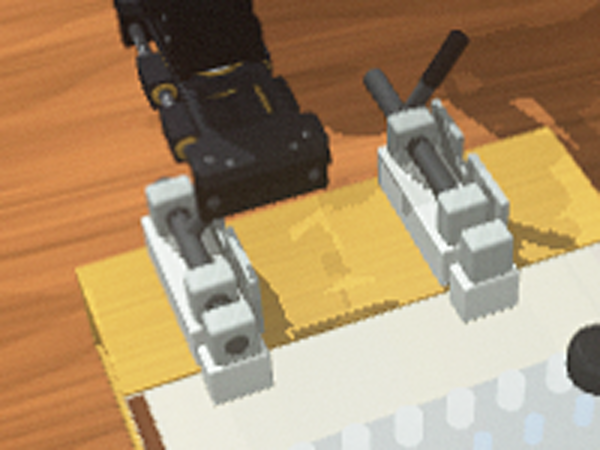

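The handle is up and hidden in the gripper at (260,190), the bolt is still in its keeper, and the other bolt hasn't moved. Sliding it back now.

```bash
python3 -m jog '[[[0,-6,0],[0,0,0],1],[[0,-12,0],[0,0,0],1],[[0,-18,0],[0,0,0],1],[[0,-24,0],[0,0,0],1],[[0,-30,0],[0,0,0],1],[[0,-36,0],[0,0,0],1],[[0,-42,0],[0,0,0],1],[[0,-46,0],[0,0,0],1],[[0,-48,0],[0,0,0],1],[[0,-48,0],[0,0,0],1],[[0,-48,0],[0,0,0],1]]'
python3 -c "
from h import *
delta([.5645,-.0043,.105])"
```

```text
time_s: 5.25
position: [0.5178, -0.0306, 0.1518]
tcp_rot: [[-0.063, 0.998, 0.001], [0.998, 0.063, -0.001], [-0.001, 0.001, -1.0]]
force: [3.7, 0.5, -2.1]
opening: 0.152
t 5.25 p [ 0.51780011 -0.03055593  0.15177783] F [ 3.73017062  0.49965283 -2.13909907] open 0.15159413251176385 
d tool [23.27277109 48.22442597 46.8102766 ] yaw 3.6304929368424284 z [ 9.80954925e-04 -5.08045310e-04 -9.99999390e-01]
```

```bash
python3 -m jog '[[[0,0,0],[0,0,0],0.6],[[0,0,0],[0,0,0],0.6],[[0,0,0],[0,0,0],0.6],[[0,0,0],[0,0,0],0.6],[[0,0,-10],[0,0,0],0.6],[[0,0,-30],[0,0,0],0.6],[[0,0,-60],[0,0,0],0.6],[[0,0,-90],[0,0,0],0.6],[[0,0,-120],[0,0,0],0.6],[[0,0,-120],[0,0,0],0.6]]'
python3 -m jog '[[[-30,0,0],[0,0,0],0.6],[[-60,0,0],[0,0,0],0.6],[[-100,0,0],[0,0,0],0.6],[[-140,0,0],[0,0,0],0.6],[[-180,0,0],[0,0,0],0.6],[[-200,0,0],[0,0,0],0.6],[[-200,0,0],[0,0,0],0.6],[[-200,0,0],[0,0,0],0.6]]'
python3 -c "
from h import *
delta([.5645,-.0043,.105])
b=vision.capture('top')[120:360,120:360,::-1];a=vision.capture('scene')[80:230,120:360,::-1]
cv2.imwrite('pics/g.png',cv2.resize(np.vstack([a,b]),None,fx=1.5,fy=1.5,interpolation=cv2.INTER_CUBIC))"
```

```text
time_s: 6.08
position: [0.5209, -0.0312, 0.2783]
tcp_rot: [[-0.064, 0.998, 0.012], [0.998, 0.064, -0.004], [-0.004, 0.012, -1.0]]
force: [0.3, 0.1, 0.5]
opening: 0.402
time_s: 6.75
position: [0.5294, -0.2307, 0.2712]
tcp_rot: [[-0.061, 0.998, -0.001], [0.998, 0.061, 0.001], [0.001, -0.001, -1.0]]
force: [0.1, -0.3, -0.0]
opening: 0.4
t 6.75 p [ 0.52938711 -0.23066206  0.27119055] F [ 0.1205637  -0.34506696 -0.0371398 ] open 0.3998132317352913 
d tool [223.61682015  49.00407879 166.39144472] yaw 3.4868894905604613 z [-0.00120395  0.0010752  -0.9999987 ]
```

View pics/g.png

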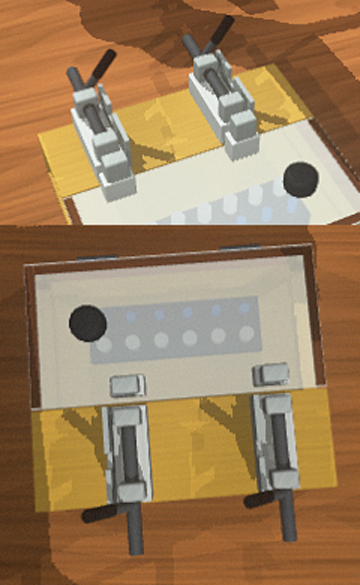

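The bolt is out of its keeper, with its tail sticking out behind the strap as far as the other bolt's. Its handle is raised, at (262,500). The puck at (88,323) in this picture maps to pixel (179,185), against (178,186) at the start. The arm is clear.

```bash
python3 -c "
from rig import bot
print(bot.hand_in())"
```

```text
the job is handed in; nothing more can be done
None
```

The shot bolt is now drawn and released, and I handed the job in; the hand-in reports no verdict. I gripped the handle's sleeve, lifted it about 55° with the bolt still shot, slid the bolt back, let go and moved the arm well clear. It took about 7 s of the 32 s allowed.

- **Bolt travel:** the gripper moved back about 47 mm while holding the sleeve. In the last pictures the bolt is out of its keeper with the handle raised, and its tail sticks out about as far as the other bolt's.
- **Other bolt and puck:** the other bolt looked unmoved and still drawn. The puck was within about 1 pixel of where it started.
- **Forces:** the readings I took stayed at or below about 6 N, and were near zero after the release.
- **Checks:** none failed or disagreed. I judged the lift angle and the bolt travel from the gripper's path and the pictures, as there was no direct reading of either.

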